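# Unhitch the trolley coupler and hold its tongue raised

### The job

The trolley's ball coupler is set up on the bench for inspection. Take the upright latch handle beside the coupler head, pull it sideways away from the head against its spring while the tongue is still down, then lift the tongue off the ball and raise the head by about 7 cm (between 5 and 10 cm). Finish while holding the tongue raised and still; do not put it down or let go, and do not disturb the loupe, the syringe or the tape roll.

Things in the scene. Friction and masses are not known exactly. Their poses are not given: they have to be found in the camera images.
- hitch_fixture: Fixed dark steel plate, 290 x 90 x 8 mm, on the bench, not movable. Origin: centre of its underside. +x (long side) points from the hinge end to the ball end, +y to the side where the latch handle stands, z up. The tongue's hinge is at x = -110 mm; an upright steel ball, 36 mm diameter, flat underneath, on a thin shank, at x = +90 mm, y = 0, its centre 44 mm above the bench.
- tongue (a joint): Lift angle (rad) of the grey tongue (0.5 kg) with its coupler head: 0 = down, seated on the ball; grows as the head rises, up to 0.9; falls back if let go. Axis: parallel to fixture y through tongue_hinge. Head rises 200 mm x sin(angle): 0.36 rad is 70 mm. Head 58 x 56 mm, flat top 72 mm above the bench when down. Latch shut: cannot rise over 0.03 rad.
- latch (a joint): How far the latch is pulled out, m: 0 = shut (blade under the ball), 0.022 = fully out. It slides along fixture +y, away from the head, and rides on the tongue. A spring shuts it: 4 N at 0, 9.5 N fully out. From 0.010 on, the blade is clear of the ball; then the tongue can be lifted by the same handle.
- latch_handle (a point): Grip point on the latch handle, a plain upright round post, 18 mm diameter, steel with a black rounded end (top 14 mm, same diameter). The point is on the post's axis, 96 mm above the bench and 24 mm below the top when down, at fixture x = +90, y = +56 mm when shut. The post stands free above 72 mm (level of the head's top). It moves with the latch and tilts with the tongue.
- socket (a point): Centre of the socket in the coupler head; coincides with the ball's centre (44 mm above the bench) when the tongue is down. It rises with the tongue.
- tongue_hinge (a point): Point on the hinge axis of the tongue, 50 mm above the bench, 200 mm from the ball.
- loupe: Stand loupe, round, 43 mm diameter, 50 mm tall, standing loose to the right of the fixture's ball end; leave alone. Origin: centre of its underside.
- oil_syringe: Slim clear syringe, 128 mm long, 12 mm high, lying loose behind the hinge end; leave alone. Origin: centre of its underside.
- tape_roll: White tape roll, 58 mm diameter, 19 mm high, lying loose behind the desk organiser; leave alone. Origin: centre of its underside.
- lamp_neck (a point): Obstacle, fixed: a point halfway up the desk lamp's flexible neck (35 mm thick), 250 mm above the bench. The neck rises here almost upright from the bench to 450 mm, then leans away to the right to a shade 500 to 730 mm up. Swing the arm round on the robot's side of it. Also fixed: a black hand tool 170 mm tall, 70 mm wide, standing in front of the ball end at about x = 0.43, y = 0.16 m.

How it is judged:
By the outcome, as a careful person would: the job done as asked, in the order asked, and still so for the second after the job is handed in, while the arm keeps its last pose, push and grip.
It also fails if it takes over 40 s, if anything falls off the work surface, if the arm or the gripper's body presses on something with over 40 N, if the wrist force passes 120 N, or if a joint passes its speed limit or range.

### The arm

A 6-joint arm with a two-finger parallel gripper is mounted at the origin on a cart in front of the work surface, level with it; the furniture and walls round the work are solid. World frame = base frame: x ahead of the robot, y to its left, z up, the work surface at z = 0. Lengths are in m, angles in rad, forces in N, time in s.
With the tool pointing down it reaches from about 0.275 to 0.75 m from the base axis. Payload 10.2 kg.
Tool frame: the origin (TCP) lies at the very end of the fingers, on their centre line; the grasp point (between the pads) lies 19 mm behind it; z points along the fingers, y is the line along which they close (so a half turn about z gives the same grasp; the last joint's range is limited). The gripper opens to 85 mm and grips with 20 to 120 N. Pads are 22 mm wide; open, the fingers measure 114 mm over their backs; the gripper's body (76 mm by 85 mm) begins 54 mm behind the grasp point. The pads swing forward as they close: fully open they stand 13 mm farther back than shut.
Start: joints at [0.951, 0.313, 1.498, -0, 1.331, -0.223], TCP at [0.203, 0.484, 0.231] pointing down, gripper open.
Joint ranges: [-2.94, 2.94], [-0.97, 2.17], [0.19, 2.56], [-1.23, 4.37], [0.02, 3.11], [-2.88, 2.88]. Speed limits (rad/s): [2.39, 2.39, 3.01, 3.14, 3.14, 3.14].

### API

Orientations are given as a unit quaternion [x, y, z, w].
In Python, from bench import robot gives the robot as it stands.
- The arm moves only by the tool carry_out, never from a script. Its argument "commands" is one flat list of numbers, 7 for each row, row after row: the finger opening in m, from 0 to 0.0854, then the shift along the tool's x, y, z in m, then the turn, a rotation vector about the tool's x, y, z in degrees. A call has 1 to 8 rows; each row is the pose to reach, as a shift and turn from the pose commanded when the call began, along the tool's axes at that moment; what a row does not reach only later rows make up. A row lasts 1/8 s, in which the tool goes at most 62.5 mm and 10.7 degrees, less where a joint would pass 70% of its speed; a pose out of reach is approached as far as the arm can. A call with a gripper value outside its range is refused whole. The fingers move at their own pace and stop on an object; "grip_force" is the grip in N (left out, the last holds). Time passes only in rows, so rows that repeat a pose let the fingers close. It gives the time, the measured TCP pose, the force, the opening and the grip force at its end, in the units of the state.
- robot.sense(): the state, without advancing time (a new reading comes with each control period).
- robot.camera(name): name is "side" or "top" or "wrist"; returns the picture (480x640x3 uint8, blue, green, red); there is no depth.
- robot.camera_model(name): a dict with "intrinsics" (3x3 intrinsics, pixels), "world_to_cam" (4x4, takes a point from world to camera coordinates); the wrist camera has in their place "hand_eye" (4x4, takes a point from camera to tool coordinates, whose origin is the TCP and whose axes are the flange's). Camera axes: x right, y up, looking along -z (the intrinsics and any distortion apply to the point x, -y, -z); pixel columns grow to the right and rows downward; lengths in m; the calibration is good to about 2 mm. A picture is of the moment at which its call begins: read the wrist's pose just before it. camera_model takes no time and is no camera call.
- robot.finish_job(): hands the job in; it is judged then, once.
The state is a dict: "clock": time; "joint_positions": joint angles; "qd": joint speeds; "joint_efforts": joint torques, N m; "eef_pos": TCP position; "ee_rot": TCP orientation; "force": force on the tool from outside, world axes, zero at the start; "moment": the same for the moment, N m; "width": finger opening in m; "grasp_force": force on a finger pad.
Only numpy, scipy, OpenCV 4.12 (cv2) and the standard library are available. Lean on these libraries where they do the work, as an engineer would, in place of code of your own. Each camera call takes 0.05 s, during which the arm holds its last target. There are 200 camera calls.

## Working session

There is one attempt and no reset: what is moved stays moved. The work goes in short steps, Python scripts to look and compute and a tool call to move; the robot and the scene stay as the last step left them, time stands still between calls to the robot, and variables do not carry over. Pictures are saved under pics/ and viewed, at most 10 in all, crops included, and the job is handed in when it is done.

Besides the shell and the picture viewer there is one more tool, called as name(argument=value, ...), one argument or row to a line, values as JSON. carry_out: Moves the arm, as the interface text tells. Its arguments: {"type":"object","properties":{"commands":{"type":"array"},"grip_force":{"type":"number"}},"required":["commands"]}

```bash
mkdir -p pics; cat > h.py <<'E'
import numpy as np, cv2
from bench import robot
def ray(name,uv,st=None):
    m=robot.camera_model(name);K=np.array(m["intrinsics"])
    d=m.get("distortion")
    p=cv2.undistortPoints(np.array([[uv]],float),K,None if d is None else np.array(d))[0,0]
    v=np.array([p[0],-p[1],-1.])
    T=np.linalg.inv(np.array(m["world_to_cam"])) if "world_to_cam" in m else pose(st)@np.array(m["hand_eye"])
    v=T[:3,:3]@v
    return T[:3,3],v/np.linalg.norm(v)
def pose(st):
    from scipy.spatial.transform import Rotation as R
    T=np.eye(4);T[:3,:3]=R.from_quat(st["ee_rot"]).as_matrix();T[:3,3]=st["eef_pos"];return T
def onz(r,z): o,v=r;return o+v*(z-o[2])/v[2]
def tri(r1,r2):
    A=np.stack([r1[1],-r2[1]],1);s=np.linalg.lstsq(A,r2[0]-r1[0],rcond=None)[0]
    a=r1[0]+s[0]*r1[1];b=r2[0]+s[1]*r2[1];return (a+b)/2,np.linalg.norm(a-b)
E
python3 - <<'E'
from h import *
print(robot.sense())
for n in("side","top"):
    m=robot.camera_model(n);print(n,m.keys(),np.round(np.linalg.inv(np.array(m["world_to_cam"])),3).tolist())
    cv2.imwrite(f"pics/{n}1.png",robot.camera(n))
print(robot.camera_model("wrist"))
E
```

```text
{'clock': 0.0, 'joint_positions': array([ 9.50612149e-01,  3.13422941e-01,  1.49848090e+00,  3.26316367e-05,
        1.33099866e+00, -2.23409767e-01]), 'qd': array([-0.00017703, -0.00178076,  0.00019553, -0.00021511, -0.00024573,
       -0.00057815]), 'joint_efforts': array([ 1.25598617e-03, -4.12274551e+01, -2.59736001e+01, -1.19781666e-04,
        4.19944874e-03, -1.36217075e-06]), 'eef_pos': array([0.20272987, 0.48398332, 0.23073243]), 'ee_rot': array([ 1.97092194e-01,  9.80384740e-01, -5.91036106e-04, -2.82584107e-04]), 'force': array([ 0.08924729, -0.13625306,  0.35601143]), 'moment': array([ 0.05304809, -0.04334147,  0.00561019]), 'grasp_force': 0.0, 'width': 0.08560212072092452}
side dict_keys(['intrinsics', 'world_to_cam']) [[0.932, 0.208, -0.297, 0.266], [-0.363, 0.56, -0.745, -0.385], [0.011, 0.802, 0.597, 0.702], [0.0, 0.0, 0.0, 1.0]]
top dict_keys(['intrinsics', 'world_to_cam']) [[0.028, 0.993, -0.117, 0.438], [-1.0, 0.027, -0.015, 0.294], [-0.012, 0.118, 0.993, 1.322], [0.0, 0.0, 0.0, 1.0]]
{'intrinsics': array([[393.58525715,   0.        , 319.14366549],
       [  0.        , 393.58525715, 238.95018311],
       [  0.        ,   0.        ,   1.        ]]), 'hand_eye': array([[-3.87858457e-04,  9.63715158e-01,  2.66932469e-01,
         6.84175437e-02],
       [ 9.99999760e-01,  5.26858729e-04, -4.49115013e-04,
         1.46042632e-04],
       [-5.73454647e-04,  2.66932231e-01, -9.63715132e-01,
        -1.42299556e-01],
       [ 0.00000000e+00,  0.00000000e+00,  0.00000000e+00,
         1.00000000e+00]])}
```

View pics/side1.png

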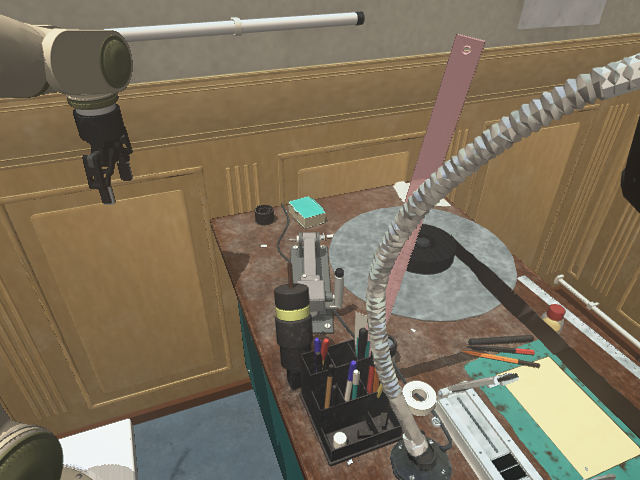

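View pics/top1.png

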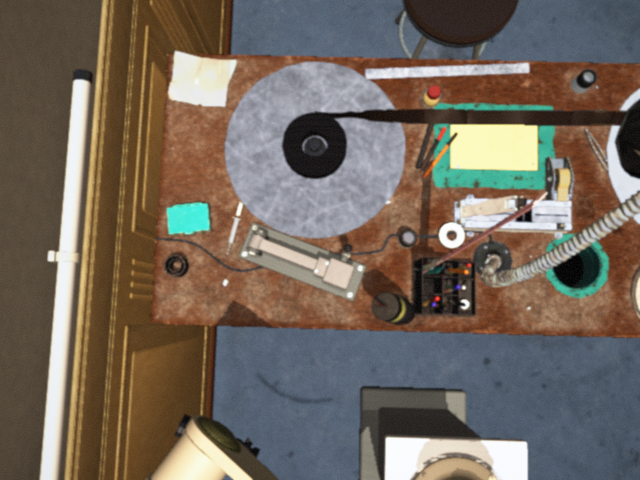

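The side view shows the post with its black end at about (339,272) and the grey part down to about (337,305). In the top view the fixture runs from (245,240) to (358,285), and the post is at about (347,247) on the far side. The loupe is at (407,237).

```bash
python3 - <<'E'
from h import *
s=cv2.imread("pics/side1.png");t=cv2.imread("pics/top1.png")
a=cv2.resize(s[215:345,265:405],None,fx=4,fy=4,interpolation=cv2.INTER_CUBIC)[:, :560]
b=cv2.resize(t[215:305,230:430],None,fx=4,fy=4,interpolation=cv2.INTER_CUBIC)
cv2.imwrite("pics/sc.png",a);cv2.imwrite("pics/tc.png",b)
rt=ray("top",(347,247))
print(tri(ray("side",(339,272)),rt))
for uv in[(245,240),(254,226),(363,268),(352,298),(407,237),(392,308)]:print(uv,onz(ray("top",uv),0.008))
E
```

```text
(array([0.56797049, 0.25999808, 0.11346865]), np.float64(0.0012154940629036453))
(245, 240) [0.5899846  0.49740924 0.008     ]
(254, 226) [0.62385818 0.47759577 0.008     ]
(363, 268) [0.53157425 0.21827183 0.008     ]
(352, 298) [0.46109864 0.24240682 0.008     ]
(407, 237) [0.60736136 0.11642725 0.008     ]
(392, 308) [0.44066647 0.14932022 0.008     ]
```

View pics/sc.png

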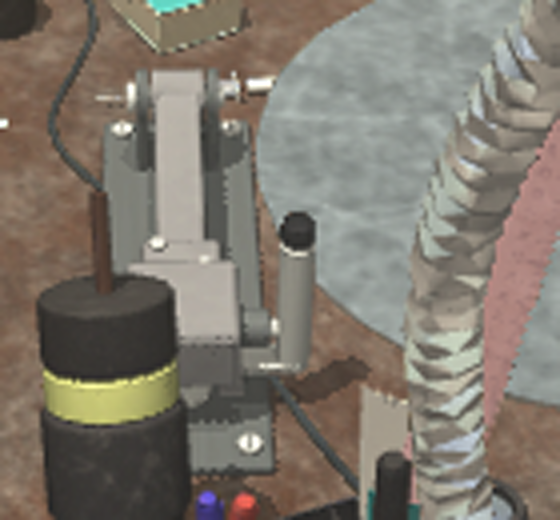

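View pics/tc.png

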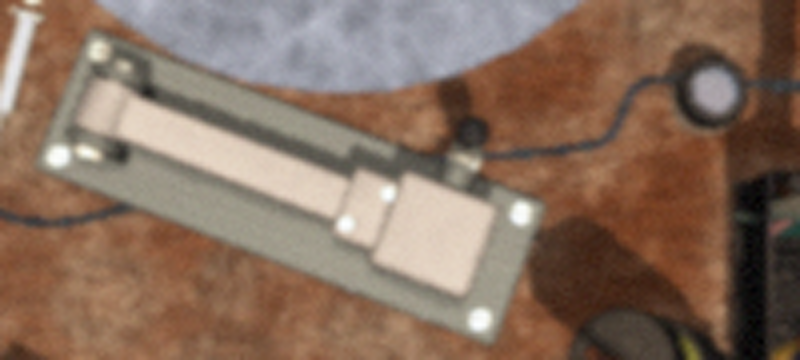

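```bash
python3 - <<'E'
from h import *
c=[onz(ray("top",(x/4+230,y/4+215)),0.008) for x,y in[(88,30),(38,165),(543,200),(492,342)]]
fx=(c[2]+c[3]-c[0]-c[1]);fx/=np.linalg.norm(fx);fy=np.array([-fx[1],fx[0],0]);ctr=sum(c)/4
print("ctr",ctr,"fx",fx,"fy",fy,"yaw fy deg",np.degrees(np.arctan2(fy[1],fy[0])))
print("handle pred",ctr+.09*fx+.056*fy)
p,e=tri(ray("side",(339.3,272.5)),ray("top",(348,247.5)));print("post top",p,e)
T=pose(robot.sense())
tgt=np.array([*p[:2],0.20]);print("tool shift",T[:3,:3].T@(tgt-T[:3,3]))
y=T[:3,1];print("cur yaw",np.degrees(np.arctan2(y[1],y[0])))
for uv in[(490,262)]:print("lamp",onz(ray("top",uv),0.0))
E
```

```text
ctr [0.54436797 0.36081685 0.008     ] fx [-0.33091473 -0.94366066  0.        ] fy [ 0.94366066 -0.33091473  0.        ] yaw fy deg -19.32430552587441
handle pred [0.56743064 0.25735617 0.008     ]
post top [0.56720641 0.25771538 0.11416481] 0.0005031813154605551
tool shift [-0.42357685 -0.06784069  0.03075526]
cur yaw 67.26525432900954
lamp [ 0.55445687 -0.07978532  0.        ]
```

carry_out(
  commands=[0.085,-0.05,-0.008,0,0,0,10,0.085,-0.1,-0.016,0,0,0,20,0.085,-0.15,-0.024,0,0,0,30,0.085,-0.2,-0.032,0,0,0,40,0.085,-0.25,-0.04,0,0,0,50,0.085,-0.3,-0.048,0,0,0,60,0.085,-0.35,-0.056,0,0,0,70,0.085,-0.4,-0.064,0.0,0,0,80],
)

```text
clock: 1.1
eef_pos: [0.5483, 0.2695, 0.2309]
ee_rot: [0.783, 0.622, -0.0, -0.0]
force: [-0.4, 0.2, 0.5]
width: 0.0851
grasp_force: 0.0
```

carry_out(
  commands=[0.085,-0.007,0.021,0.03,0,0,6.4,0.085,-0.007,0.021,0.03,0,0,6.4,0.085,-0.007,0.021,0.03,0,0,6.4,0.085,-0.007,0.021,0.03,0,0,6.4],
)

```text
clock: 1.6
eef_pos: [0.5657, 0.26, 0.2026]
ee_rot: [0.814, 0.581, 0.001, 0.0]
force: [0.5, -0.0, -0.5]
width: 0.0848
grasp_force: 0.0
```

```bash
python3 - <<'E'
from h import *
s=robot.sense();np.save("s1.npy",s,allow_pickle=True)
cv2.imwrite("pics/w1.png",robot.camera("wrist"))
print(s["eef_pos"],s["ee_rot"],s["qd"].round(3),s["joint_positions"])
E
```

```text
[0.56569266 0.259969   0.20261638] [8.14156843e-01 5.80644286e-01 8.62459764e-04 3.22731701e-04] [ 0.001  0.001  0.001 -0.002 -0.003  0.002] [2.42849641e-01 5.50031079e-01 1.22169846e+00 3.49746757e-05
 1.36802170e+00 5.74598709e-01]
```

View pics/w1.png

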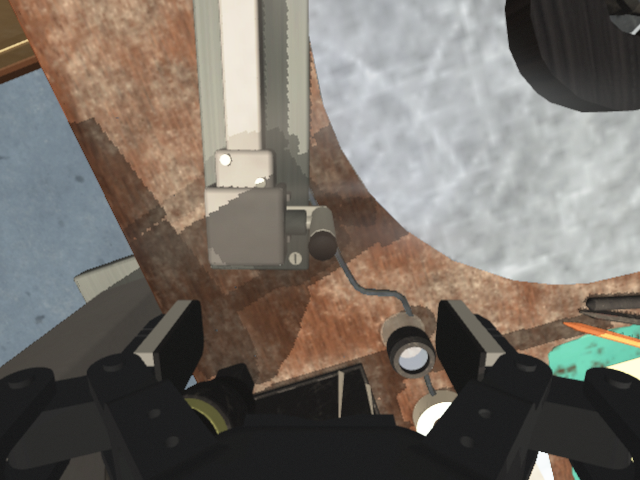

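The wrist view shows the post's black end at (322,244), with the head square to the image on its left. The fingers are on either side, and the loupe at (410,350) is well clear.

```bash
python3 - <<'E'
from h import *
s=np.load("s1.npy",allow_pickle=True).item()
im=cv2.imread("pics/w1.png");g=im.max(2)
m=(g<75).astype(np.uint8);m[:225]=0;m[270:]=0;m[:,:306]=0;m[:,345:]=0
n,l,st,ce=cv2.connectedComponentsWithStats(m);i=1+np.argmax(st[1:,4]);print(st[i],ce[i])
r=ray("wrist",(322,244),s)
print(tri(r,ray("side",(339.3,272.5))),tri(r,ray("top",(348,247.5))))
q=onz(r,0.114);T=pose(s);print(q,"tool",T[:3,:3].T@(q-T[:3,3]))
y=T[:3,1];print("yaw",np.degrees(np.arctan2(y[1],y[0])))
# plate edge yaw from wrist
a,b=onz(ray("wrist",(308,20),s),.008),onz(ray("wrist",(307,262),s),.008);d=b-a;print("fixture x from wrist",d/np.linalg.norm(d),np.degrees(np.arctan2(d[0],-d[1])))
E
```

```text
[308 231  29  31 681] [322.0866373  246.06754772]
(array([0.56729276, 0.25978523, 0.11250562]), np.float64(0.0011004240337178092)) (array([0.56724244, 0.25810594, 0.10809965]), np.float64(0.0021415216748800208))
[0.56691806 0.26042267 0.114     ] tool [0.00073681 0.0008755  0.08861863]
yaw -19.008268275407282
fixture x from wrist [-0.33749227 -0.9413283   0.        ] -19.724163025942087
```

carry_out(
  commands=[0.085,0.001,0.001,0.04,0,0,0.5,0.085,0.001,0.001,0.08,0,0,0.5,0.085,0.001,0.001,0.105,0,0,0.5,0.085,0.001,0.001,0.122,0,0,0.5,0.085,0.001,0.001,0.122,0,0,0.5,0.05,0.001,0.001,0.122,0,0,0.5,0.03,0.001,0.001,0.122,0,0,0.5,0.03,0.001,0.001,0.122,0,0,0.5],
  grip_force=70,
)

```text
clock: 2.65
eef_pos: [0.5675, 0.2598, 0.0799]
ee_rot: [0.817, 0.576, 0.0, 0.0]
force: [0.3, -0.4, -0.3]
width: 0.032
grasp_force: 0.0
```

carry_out(
  commands=[0.02,0,0,0,0,0,0,0.0,0,0,0,0,0,0,0,0,0,0,0,0,0,0,0,0,0,0,0,0,0,0,0,0,0,0,0],
)

```text
clock: 3.28
eef_pos: [0.5677, 0.2596, 0.0796]
ee_rot: [0.817, 0.576, 0.0, 0.0]
force: [1.9, -1.7, 3.8]
width: 0.016
grasp_force: 68.2
```

```bash
python3 - <<'E'
from h import *
cv2.imwrite("pics/w2.png",robot.camera("wrist"));s=robot.sense();print(s)
E
```

```text
{'clock': 3.325, 'joint_positions': array([ 2.41720782e-01,  6.72035852e-01,  1.35416835e+00, -2.65775780e-04,
        1.11445789e+00,  5.84602226e-01]), 'qd': array([ 0.00016921,  0.00187747, -0.00044268,  0.00100017, -0.00047085,
        0.00054263]), 'joint_efforts': array([ 1.91537976e+00, -5.15452802e+01, -2.11423767e+01,  5.21327499e-01,
        4.61595794e-01, -4.20947559e-02]), 'eef_pos': array([0.5676669 , 0.25967298, 0.07960678]), 'ee_rot': array([8.17340716e-01, 5.76154426e-01, 3.90020078e-04, 2.80367865e-04]), 'force': array([ 2.01061489, -1.38281031,  3.63368728]), 'moment': array([-0.2960684 , -0.34454692, -0.04371692]), 'grasp_force': 68.17640751600266, 'width': 0.016418655867879987}
```

View pics/w2.png

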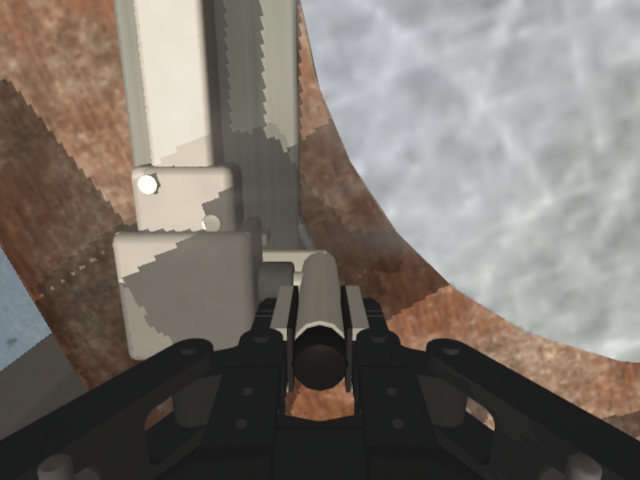

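The post sits between the pads, with its black end at (320,355) and about 68 N of grip. Next I pull it sideways along tool +y.

carry_out(
  commands=[0.0,0,0.003,0,0,0,0,0.0,0,0.006,0,0,0,0,0.0,0,0.009,0,0,0,0,0.0,0,0.012,0,0,0,0,0.0,0,0.015,0,0,0,0,0.0,0,0.017,0,0,0,0,0.0,0,0.017,0,0,0,0,0.0,0,0.017,0,0,0,0],
  grip_force=80,
)

```text
clock: 4.32
eef_pos: [0.5818, 0.2546, 0.0795]
ee_rot: [0.817, 0.576, -0.001, -0.001]
force: [-8.2, 0.3, 9.0]
width: 0.016
grasp_force: 78.1
```

```bash
python3 - <<'E'
from h import *
cv2.imwrite("pics/w3.png",robot.camera("wrist"));s=robot.sense()
T=pose(s);print(s["eef_pos"],T[:3,:3].T@(s["eef_pos"]-np.array([0.56767,0.25967,0.0796])),"force tool",T[:3,:3].T@s["force"],s["width"],s["grasp_force"])
# lift path: rigid rotation about hinge axis, in tool axes (x=-fx,y=fy,z=down)
# TCP relative to hinge: x=-0.200 (tool x, hinge is +), z up = tcpz-0.05
h=s["eef_pos"][2]-.05
for a in np.linspace(.045,.36,8):
    X=.2*np.cos(a)-h*np.sin(a);Z=.2*np.sin(a)+h*np.cos(a)
    print(round(.2-X,4),0,round(-(Z-h),4),"deg",round(np.degrees(a),2))
E
```

```text
[0.58184337 0.25464565 0.07951493] [2.04286719e-05 1.50377601e-02 3.49677922e-05] force tool [-3.11830868 -7.42367381 -8.98120897] 0.01629906005648157 78.141970038414
0.0015 0 -0.009 deg 2.58
0.0035 0 -0.0179 deg 5.16
0.0058 0 -0.0266 deg 7.73
0.0085 0 -0.0353 deg 10.31
0.0116 0 -0.0439 deg 12.89
0.0151 0 -0.0523 deg 15.47
0.019 0 -0.0605 deg 18.05
0.0232 0 -0.0686 deg 20.63
```

View pics/w3.png

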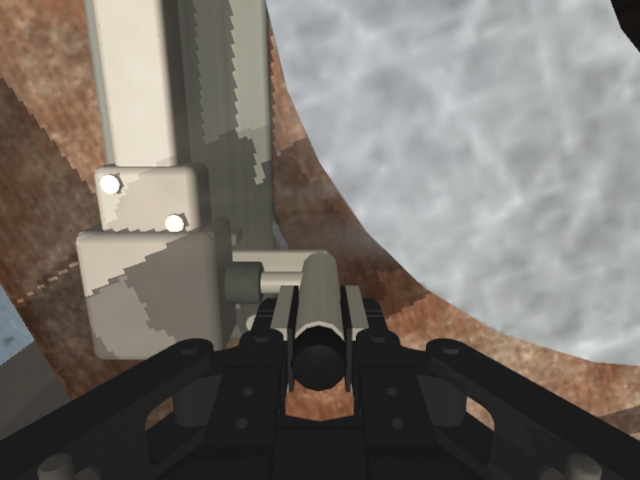

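The latch is out about 15 mm and the 7.4 N pull matches the spring. The gap between head and post has widened. I lift along the hinge arc, starting with 5°.

carry_out(
  commands=[0.0,0.0007,0,-0.0045,0,-1.29,0,0.0,0.0015,0,-0.009,0,-2.58,0,0.0,0.0025,0,-0.0135,0,-3.87,0,0.0,0.0035,0,-0.018,0,-5.16,0,0.0,0.0035,0,-0.018,0,-5.16,0],
)

```text
clock: 5.0
eef_pos: [0.5822, 0.2576, 0.0959]
ee_rot: [0.816, 0.576, -0.04, 0.025]
force: [-8.3, -2.2, -0.5]
width: 0.0164
grasp_force: 78.5
```

```bash
python3 - <<'E'
from h import *
s=robot.sense();T=pose(s);print(s["eef_pos"],"force tool",T[:3,:3].T@s["force"],"moment",T[:3,:3].T@s["moment"],s["width"],s["grasp_force"],T[:3,2])
for d in(.04,.09,.135,.18,.225,.27):
    a0=.09;h=.0295;f=lambda a:np.array([.2*np.cos(a)-h*np.sin(a),.2*np.sin(a)+h*np.cos(a)])
    dx,dz=f(a0+d)-f(a0)   # fixture x, up
    c,sn=np.cos(a0),np.sin(a0)
    # tool x=-(fx c + up sn); tool z = -( -fx sn + up c)
    print(round(-(dx*c+dz*sn),4),round(-(-dx*sn+dz*c),4),round(-np.degrees(d),2))
E
```

```text
[0.58218565 0.25761927 0.09593346] force tool [-4.82017695 -7.08894415  0.97963683] moment [ 0.72469932 -0.21136616  0.04153854] 0.016353586642129016 78.46686691045761 [-0.03689602 -0.0860315  -0.99560899]
0.0013 -0.008 -2.29
0.0035 -0.0179 -5.16
0.0058 -0.0266 -7.73
0.0085 -0.0353 -10.31
0.0116 -0.0439 -12.89
0.0151 -0.0523 -15.47
```

carry_out(
  commands=[0.0,0.0013,0,-0.008,0,-2.3,0,0.0,0.0035,0,-0.018,0,-5.16,0,0.0,0.0058,0,-0.0266,0,-7.73,0,0.0,0.0085,0,-0.0353,0,-10.31,0,0.0,0.0116,0,-0.0439,0,-12.89,0,0.0,0.0151,0,-0.0523,0,-15.47,0,0.0,0.0151,0,-0.0523,0,-15.47,0,0.0,0.0151,0,-0.0523,0,-15.47,0],
)

```text
clock: 6.0
eef_pos: [0.5893, 0.276, 0.1471]
ee_rot: [0.804, 0.567, -0.149, 0.102]
force: [-8.3, -2.9, 0.7]
width: 0.0163
grasp_force: 78.4
```

```bash
python3 - <<'E'
from h import *
a=robot.camera("side");b=robot.camera("wrist");s=robot.sense();T=pose(s)
cv2.imwrite("pics/f.png",np.hstack([cv2.resize(a[200:340,250:400],(450,420)),cv2.resize(b,(350,420))]))
print(s["clock"],s["eef_pos"],"force tool",T[:3,:3].T@s["force"],s["width"],s["grasp_force"],T[:3,2],s["qd"].round(4))
E
```

```text
6.1 [0.58927702 0.27591912 0.14702434] force tool [-6.49513882 -8.37959041  1.14110454] 0.01642499196584258 78.38668495416641 [-0.12412971 -0.33331211 -0.93460946] [-0.0006  0.0011  0.0001 -0.001  -0.0008  0.0007]
```

View pics/f.png

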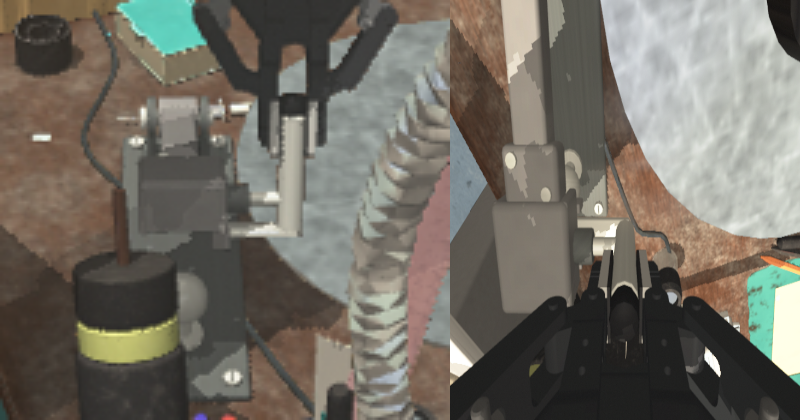

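The head is raised clear and the ball is visible beneath it at about (190,295). The post has not moved in the pads, and the tilt of about 20.4° puts the rise near 70 mm. The arm is still, so I hand in.

```bash
python3 -c "
from bench import robot
print(robot.finish_job())"
```

```text
the job is handed in; nothing more can be done
None
```

I pulled the latch out about 15 mm with the tongue still down, then lifted the head about 7 cm, and handed the job in at about 6 s with the tongue held raised and still; the loupe, syringe and tape roll were not touched.

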